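Close the cleaned absorber canister with its sprung cap

ROBOT

A 6-joint arm with a two-finger parallel gripper is mounted at the origin on the work surface. World frame = base frame: x ahead of the robot, y to its left, z up, the work surface at z = 0. Lengths are in m, angles in rad, forces in N, time in s.
With the tool pointing down it reaches from about 0.3 to 0.875 m from the base axis. Payload 6.4 kg.
Tool frame: the origin (TCP) lies at the very end of the fingers, on their centre line; the grasp point (between the pads) lies 19 mm behind it; z points along the fingers, y is the direction in which the jaws open and shut (so a half turn about z gives the same grasp; the last joint's range is limited). The gripper opens to 88 mm and grips with 3 to 60 N. Pads are 18 mm wide; open, the fingers measure 123 mm over their backs; the gripper's body (75 mm by 187 mm) begins 45 mm behind the grasp point.
Start: joints at [-1.463, 0.181, 1.607, -0, 1.354, -0.206], TCP at [0.178, -0.547, 0.239] pointing down, gripper open.
Joint ranges: [-2.99, 2.99], [-0.89, 2.07], [0.3, 2.58], [-1.14, 4.28], [0, 2.63], [-3.12, 3.12]. Speed limits (rad/s): [2.57, 2.57, 3.01, 3.14, 3.14, 3.14].

INTERFACE

Orientations are given as a unit quaternion [w, x, y, z].
In Python, from plant import sensors, eyes, order gives the robot as it stands. The module is installed in compiled form; this text tells all that it offers.
- The arm moves only by the shell command python3 -m handwheel 'ROWS' [FORCE]. ROWS is a JSON object of lists of equal length, an entry for each row: "hand": the finger opening in mm, from 0 to 88.1; "xyz": the shift along the world's x, y, z in mm, a list of three; "rot": the turn, a rotation vector about the world's x, y, z in rad, a list of three. A call has exactly 5 rows; each row shifts and turns the commanded pose from where the row before left it; what a row does not reach is not made up. A row lasts 1/10 s, in which the tool goes at most 50 mm and 8.59 degrees, less where a joint would pass 70% of its speed; a pose out of reach is approached as far as the arm can. A call with a gripper value outside its range is refused whole. The fingers move at their own pace and stop on an object; FORCE is the grip in N (left out, the last holds). Time passes only in rows, so rows that do not move let the fingers close, or fill a call up. It gives the time, the measured TCP pose, the force and the opening at its end, in the units of the state.
- sensors.read_state(): the state, without advancing time (a new reading comes with each control period).
- eyes.camera(name): name is "scene" or "top" or "wrist"; returns a dict with "img" (400x640x3 uint8, red, green, blue), "depth" (400x640 float32, m along the optical axis (not along the pixel's ray), 0 where there is no reading), "camera_matrix" (3x3 intrinsics, pixels), "view" (4x4, takes a point from world to camera coordinates). Camera axes: x right, y up, looking along -z (the intrinsics and any distortion apply to the point x, -y, -z); pixel columns grow to the right and rows downward; lengths in m; the calibration is good to about 2 mm. A picture is of the moment at which its call begins.
- order.close_job(): hands the job in, once; it reports no verdict.
The state is a dict: "clock": time; "joints": joint angles; "qd": joint speeds; "effort": joint torques, N m; "tool_pos": TCP position; "orientation": TCP orientation; "ft_force": force on the tool from outside, world axes, zero at the start; "torque": the same for the moment, N m; "finger_gap": finger opening in m.
Only numpy, scipy, OpenCV 4.12 (cv2) and the standard library are available. Lean on these libraries where they do the work, as an engineer would, in place of code of your own. Each camera call takes 0.05 s, during which the arm holds its last target.

TASK

Close the open canister with the blue collar using the blue cap: pinch the cap's two white tabs together, lower it into the mouth until its disc sits flat on the collar, and let go so that the tabs spring out under the rim. Leave the yellow cap where it is.

Things in the scene. Friction and masses are not known exactly. Their poses are not given: they have to be found in the camera images.
- cap_blue_center (a point): Centre, half-way up, of the loose blue cap: upright on the bench, 56 mm tall, 75 g. Blue disc 84 mm across, 5 mm thick, top 2 mm and underside 7 mm below this point. Two white finger lugs stand on the disc, one each side along the cap's y axis (z up), 22 mm wide, tops 28 mm above this point, 56 mm over their outer faces when free. Any turn about the vertical fits the mouth.
- canister_blue_rim (a point): Centre of the open mouth of the blue-collared canister, at the collar's top, 90 mm above the bench. Fixed, clear, empty, 112 mm across (foot 120). Collar 92 mm across; its mouth narrows like a funnel from 76 mm to 62 mm across 9 mm lower; below, free space over 65 mm deep, wide enough for the hooks. z up. A like canister with a yellow collar stands elsewhere: a bystander.
- cap_blue_tab (a joint): How far each tab (a lug and the hook below it) is pinched in: 0 free, 0.011 m fully; then 34 mm over the lugs. Tabs are linked; springs 2 N free to 5 N pinched, a 15 to 30 N grip holds and carries. Hooks span 70 mm free, 48 mm pinched, their top 15 and bottom 19 mm under the disc; two fixed feet between them, within 50 mm diameter, reach 21 mm under the disc.
- cap_yellow_center (a point): centre of the yellow cap, the same in shape and size as the blue one; a bystander.
Not all that is in view belongs to the job. Of the things that look like the part that bears cap_blue_center, take the one that is farthest from the robot's base at the start.

How it is judged:
By the outcome, as a careful person would: the job done as asked, in the order asked, and still so for the second after the job is handed in, with the robot touching nothing.
It also fails if it takes over 38 s, if anything falls off the work surface, if the arm or the gripper's body presses on something with over 40 N, if the wrist force passes 120 N, or if a joint passes its speed limit or range.

## Working session

There is one attempt and no reset: what is moved stays moved. The work goes in short steps, Python scripts to look and compute and a shell command to move; the robot and the scene stay as the last step left them, time stands still between calls to the robot, and variables do not carry over. Pictures are saved under pics/ and viewed, and the job is handed in when it is done.

```bash
mkdir -p pics
cat > h.py <<'E'
import numpy as np, cv2
from plant import sensors, eyes, order
def snap(n,tag):
    c=eyes.camera(n); cv2.imwrite(f'pics/{tag}.png',c['img'][:,:,::-1]); np.savez(f'pics/{tag}.npz',**c); return c
def ray(c,u,v):
    K=np.array(c['camera_matrix']);V=np.array(c['view'])
    d=np.linalg.inv(K)@[u,v,1]; d=np.array([d[0],-d[1],-d[2]])
    R=V[:3,:3]; return -R.T@V[:3,3], R.T@d
def onz(c,u,v,z):
    o,d=ray(c,u,v); return o+d*(z-o[2])/d[2]
def proj(c,p):
    V=np.array(c['view']);q=V[:3,:3]@p+V[:3,3];q=np.array(c['camera_matrix'])@[q[0],-q[1],-q[2]];return q[:2]/q[2]
E
python3 - <<'E'
from h import *
for n in ('top','scene','wrist'):
    c=snap(n,n+'0'); print(n,{k:np.shape(v) for k,v in c.items()}, np.round(ray(c,320,200),3).tolist())
print(sensors.read_state())
E
```

```text
top {'img': (400, 640, 3), 'depth': (400, 640), 'camera_matrix': (3, 3), 'view': (4, 4)} [[0.448, 0.012, 0.909], [0.059, -0.0, -0.998]]
scene {'img': (400, 640, 3), 'depth': (400, 640), 'camera_matrix': (3, 3), 'view': (4, 4)} [[0.89, 0.368, 0.598], [-0.55, -0.469, -0.691]]
wrist {'img': (400, 640, 3), 'depth': (400, 640), 'camera_matrix': (3, 3), 'view': (4, 4)} [[0.252, -0.524, 0.385], [-0.278, -0.108, -0.955]]
{'clock': 0.15, 'joints': array([-1.46330043e+00,  1.81364868e-01,  1.60773452e+00, -4.08046957e-06,
        1.35381845e+00, -2.06294375e-01]), 'qd': array([-0.00156175, -0.00327249, -0.00328995, -0.00083663,  0.00089416,
       -0.00054125]), 'effort': array([ 1.36427141e-03, -4.34227610e+01, -3.42175305e+01,  7.03084655e-02,
        3.55956238e-02, -7.62181230e-05]), 'tool_pos': array([ 0.17745797, -0.54651364,  0.23804138]), 'orientation': array([-6.61882498e-04,  9.87716900e-01,  1.56252639e-01,  3.07285750e-05]), 'ft_force': array([-0.15814687,  0.87786895, -0.24718474]), 'torque': array([ 0.03597163, -0.0019559 ,  0.00051359]), 'finger_gap': 0.08778753614576087}
```

View pics/top0.png

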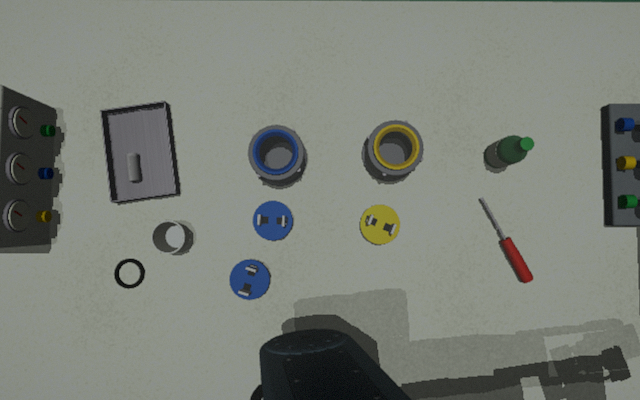

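View pics/scene0.png

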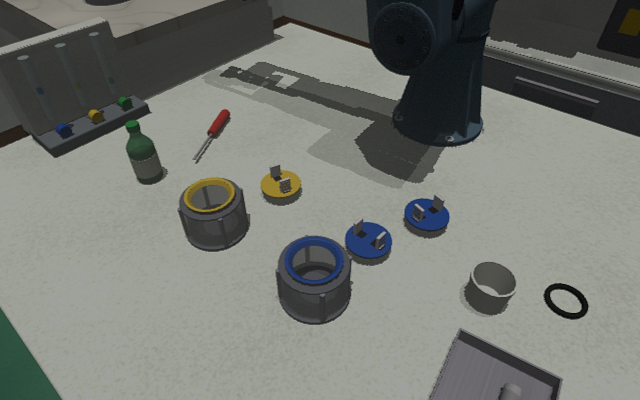

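View pics/wrist0.png

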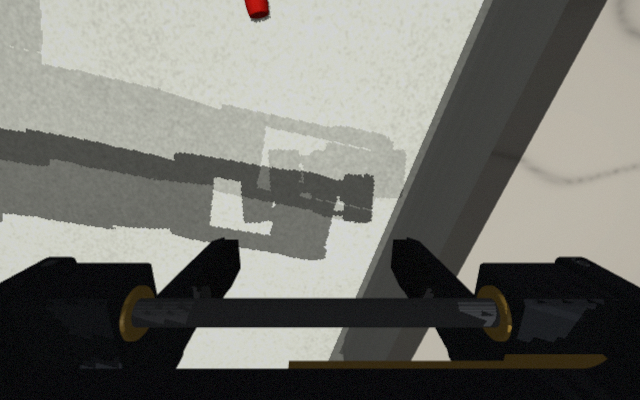

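The top view shows two blue caps: (273,221) and (250,280). The upper one is farther from the base and lies just in front of the blue canister at (276,153). Its lugs run roughly along image x, which is world y.

Run:
```python
from h import *
for n in ('top','scene'):
    c=dict(np.load(f'pics/{n}0.npz')); 
    hsv=cv2.cvtColor(c['img'],cv2.COLOR_RGB2HSV)
    m=cv2.inRange(hsv,(105,120,60),(125,255,255))
    cs,_=cv2.findContours(m,cv2.RETR_EXTERNAL,cv2.CHAIN_APPROX_NONE)
    for k in cs:
        if cv2.contourArea(k)<300: continue
        for z in (0.03,0.09):
            P=np.array([onz(c,u,v,z)[:2] for u,v in k[:,0]],np.float32)
            h=cv2.convexHull(P); (a,r)=cv2.minEnclosingCircle(P); e=cv2.fitEllipse(h)
            print(n,cv2.boundingRect(k),z,np.round(a,4),round(r*2,4),np.round(e[0],4),np.round(e[1],4))
c=dict(np.load('pics/top0.npz'))
cv2.imwrite('pics/crop.png',cv2.resize(c['img'][190:310,220:320,::-1],None,fx=5,fy=5,interpolation=cv2.INTER_CUBIC))
c=dict(np.load('pics/scene0.npz'))
cv2.imwrite('pics/crop2.png',cv2.resize(c['img'][190:310,260:420,::-1],None,fx=5,fy=5,interpolation=cv2.INTER_CUBIC)[:600])
```

```text
top (230, 260, 40, 40) 0.03 [0.3347 0.1578] 0.0823 [0.3346 0.1575] [0.0808 0.0815]
top (230, 260, 40, 40) 0.09 [0.3424 0.1479] 0.0767 [0.3424 0.1476] [0.0753 0.0759]
top (253, 201, 40, 39) 0.03 [0.4575 0.1112] 0.0823 [0.4575 0.1114] [0.0801 0.0818]
top (253, 201, 40, 39) 0.09 [0.4569 0.1044] 0.0767 [0.4568 0.1046] [0.0747 0.0763]
top (253, 129, 45, 46) 0.03 [0.6026 0.108 ] 0.0968 [0.6025 0.1078] [0.0945 0.0963]
top (253, 129, 45, 46) 0.09 [0.592  0.1014] 0.0902 [0.592  0.1012] [0.0882 0.0897]
scene (285, 237, 59, 47) 0.03 [0.5553 0.068 ] 0.101 [0.5551 0.0681] [0.0998 0.1001]
scene (285, 237, 59, 47) 0.09 [0.5905 0.0998] 0.0902 [0.5906 0.0999] [0.0891 0.0897]
scene (346, 222, 46, 36) 0.03 [0.459  0.1123] 0.0831 [0.4587 0.1126] [0.0807 0.0825]
scene (346, 222, 46, 36) 0.09 [0.5045 0.1395] 0.0743 [0.5043 0.1397] [0.0721 0.0739]
scene (405, 199, 44, 31) 0.03 [0.3363 0.1585] 0.083 [0.3363 0.1588] [0.081  0.0819]
scene (405, 199, 44, 31) 0.09 [0.3948 0.1807] 0.0742 [0.3948 0.1807] [0.0726 0.0729]
```

View pics/crop.png

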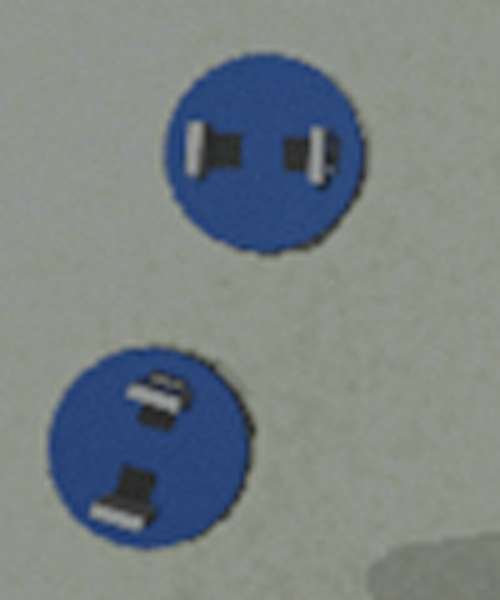

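View pics/crop2.png

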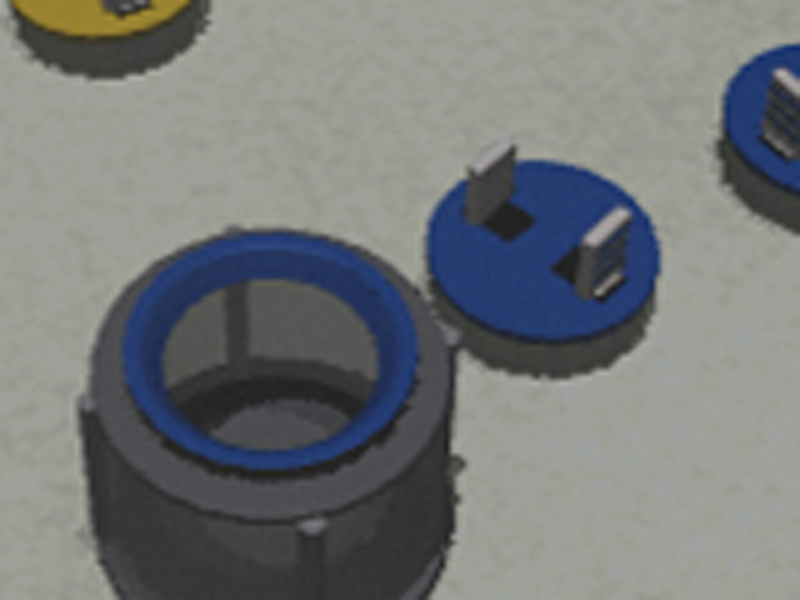

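Run:
```python
from h import *
c=dict(np.load('pics/top0.npz'))
off=(220,190)
g=c['img'].astype(int); 
m=((g.min(2)>120)).astype(np.uint8); m[:,:]=m*0+m
hsv=cv2.cvtColor(c['img'],cv2.COLOR_RGB2HSV)
disc=np.zeros_like(m); cv2.circle(disc,(273,221),17,1,-1)
n,l,s,ce=cv2.connectedComponentsWithStats(m*disc)
P=[]
for i in range(1,n):
    if s[i,4]>8: p=onz(c,*ce[i],0.056);P.append(p);print(ce[i],s[i],p)
d=P[0]-P[1]; print('mid',(P[0]+P[1])/2,'yaw',np.arctan2(d[1],d[0]),np.linalg.norm(d))
st=sensors.read_state(); from scipy.spatial.transform import Rotation as R
q=st['orientation'];M=R.from_quat(q[[1,2,3,0]]).as_matrix();print(M.round(4)); print(np.arctan2(M[1,1],M[0,1]))
```

```text
[258.41176471 218.88235294] [258 215   2  10  17] [0.45943813 0.13693599 0.056     ]
[282.52631579 220.63157895] [282 216   2  10  19] [0.45624361 0.08785213 0.056     ]
mid [0.45784087 0.11239406 0.056     ] yaw 1.505805105026717 0.04918770576526746
[[ 9.512e-01  3.087e-01 -1.000e-04]
 [ 3.087e-01 -9.512e-01  1.300e-03]
 [ 3.000e-04 -1.300e-03 -1.000e+00]]
-1.257004997969664
```

```bash
python3 -m handwheel '{"hand":[88,88,88,88,88],"xyz":[[14,33,0],[14,33,0],[14,33,0],[14,33,0],[14,33,0]],"rot":[[0,0,-0.019],[0,0,-0.019],[0,0,-0.019],[0,0,-0.019],[0,0,-0.019]]}'
python3 -m handwheel '{"hand":[88,88,88,88,88],"xyz":[[14,33,0],[14,33,0],[14,33,0],[14,33,0],[14,33,0]],"rot":[[0,0,-0.019],[0,0,-0.019],[0,0,-0.019],[0,0,-0.019],[0,0,-0.019]]}'
python3 -m handwheel '{"hand":[88,88,88,88,88],"xyz":[[14,33,0],[14,33,0],[14,33,0],[14,33,0],[14,33,0]],"rot":[[0,0,-0.019],[0,0,-0.019],[0,0,-0.019],[0,0,-0.019],[0,0,-0.019]]}'
```

```text
clock: 0.65
tool_pos: [0.2478, -0.3804, 0.2384]
orientation: [-0.0, 0.994, 0.109, 0.0]
ft_force: [0.6, -0.3, -0.3]
finger_gap: 0.0878
clock: 1.15
tool_pos: [0.3177, -0.2155, 0.2386]
orientation: [-0.0, 0.998, 0.061, 0.0]
ft_force: [0.5, -0.3, 0.8]
finger_gap: 0.0878
clock: 1.65
tool_pos: [0.3877, -0.0504, 0.2387]
orientation: [0.0, 1.0, 0.014, 0.0]
ft_force: [0.4, -0.3, -1.1]
finger_gap: 0.0883
```

```bash
python3 -m handwheel '{"hand":[88,88,88,88,88],"xyz":[[14,32,-10],[14,32,-10],[14,33,-10],[14,33,-10],[14,32,-10]],"rot":[[0,0,-0.019],[0,0,-0.019],[0,0,-0.019],[0,0,-0.019],[0,0,-0.018]]}'
python3 - <<'E'
from h import *
snap('wrist','w1');snap('scene','s1');snap('top','t1')
print(sensors.read_state())
E
```

```text
clock: 2.15
tool_pos: [0.4577, 0.1117, 0.1882]
orientation: [0.0, 0.999, -0.033, -0.0]
ft_force: [1.1, -0.7, 0.9]
finger_gap: 0.0879
{'clock': 2.3, 'joints': array([-1.36993899e-02, -5.40137281e-04,  1.91201376e+00, -1.81492674e-05,
        1.23258481e+00,  1.61880435e+00]), 'qd': array([-0.04581972, -0.03492016,  0.01038275, -0.01217085,  0.01221242,
       -0.02440917]), 'effort': array([  1.06154747, -31.63322568, -32.68543124,   0.21082507,
        -0.24589601,   0.32414231]), 'tool_pos': array([0.45692945, 0.11154568, 0.1876331 ]), 'orientation': array([ 2.97038601e-05,  9.99523396e-01, -3.08457698e-02, -1.23255805e-03]), 'ft_force': array([-0.87888084, -0.66629069,  0.36962836]), 'torque': array([ 0.03052597, -0.006938  , -0.04528633]), 'finger_gap': 0.0882806430872722}
```

View pics/w1.png

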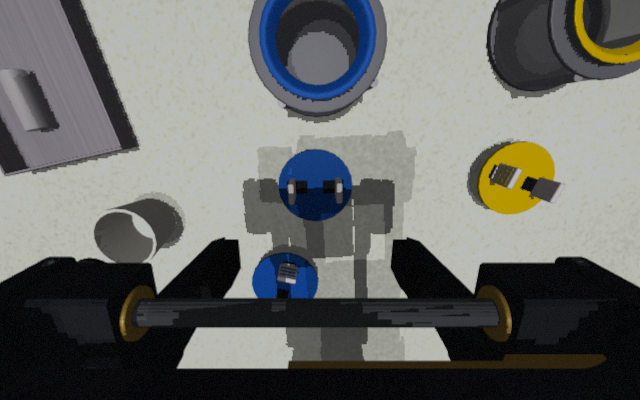

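View pics/s1.png

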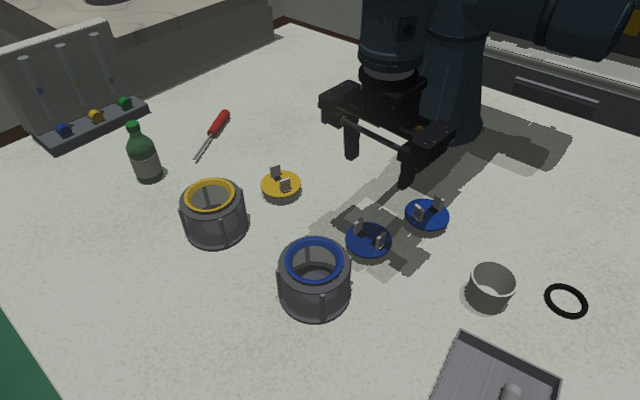

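The wrist view shows the target cap at (315,185) below and ahead of the fingers, its lugs parallel to the jaw line, and the canister mouth at (318,45). I'll refine the numbers from this view.

Run:
```python
from h import *
c=dict(np.load('pics/w1.npz'))
hsv=cv2.cvtColor(c['img'],cv2.COLOR_RGB2HSV)
m=cv2.inRange(hsv,(105,120,40),(125,255,255))
cs,_=cv2.findContours(m,cv2.RETR_EXTERNAL,cv2.CHAIN_APPROX_NONE)
for k in cs:
    if cv2.contourArea(k)<1000: continue
    for z in (0.03,0.09):
        P=np.array([onz(c,u,v,z)[:2] for u,v in k[:,0]],np.float32)
        a,r=cv2.minEnclosingCircle(P); print(cv2.boundingRect(k),z,np.round(a,4),round(2*r,4))
cv2.imwrite('pics/w1c.png',cv2.resize(c['img'][140:230,270:360,::-1],None,fx=6,fy=6,interpolation=cv2.INTER_CUBIC))
```

```text
(252, 253, 66, 46) 0.03 [0.3354 0.1565] 0.0832
(252, 253, 66, 46) 0.09 [0.3748 0.1465] 0.0669
(278, 150, 74, 71) 0.03 [0.4569 0.1106] 0.0825
(278, 150, 74, 71) 0.09 [0.4724 0.1096] 0.0663
(259, 0, 117, 100) 0.03 [0.6037 0.0987] 0.1127
(259, 0, 117, 100) 0.09 [0.5903 0.1001] 0.0905
```

View pics/w1c.png

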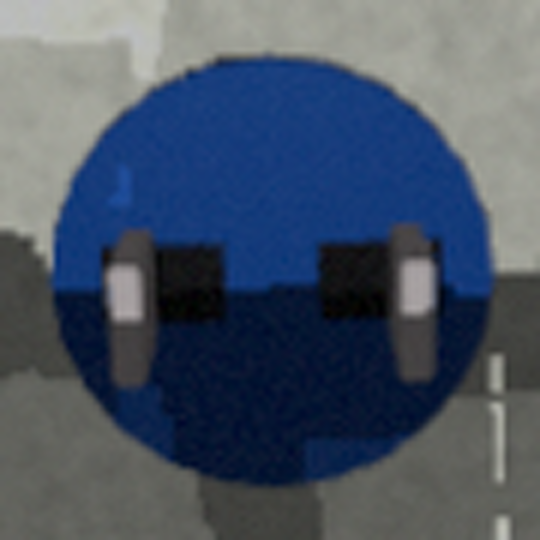

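```bash
python3 -m handwheel '{"hand":[88,88,88,88,88],"xyz":[[0,0,-25],[0,0,-25],[0,0,-25],[0,0,-25],[0,0,-20]],"rot":[[0,0,0.01],[0,0,0],[0,0,0],[0,0,0],[0,0,0]]}'
python3 -m handwheel '{"hand":[88,88,88,88,88],"xyz":[[0,0,-12],[0,0,-12],[0,0,-8],[0,0,0],[0,0,0]],"rot":[[0,0,0],[0,0,0],[0,0,0],[0,0,0],[0,0,0]]}'
python3 - <<'E'
from h import *
snap('wrist','w2');snap('scene','s2')
print(sensors.read_state()['tool_pos'])
c=dict(np.load('pics/s2.npz'));cv2.imwrite('pics/s2c.png',cv2.resize(c['img'][130:290,280:480,::-1],None,fx=3.5,fy=3.5,interpolation=cv2.INTER_CUBIC))
E
```

```text
clock: 2.8
tool_pos: [0.4569, 0.1089, 0.0678]
orientation: [0.0, 1.0, -0.028, -0.0]
ft_force: [-0.6, 0.2, 0.7]
finger_gap: 0.0881
clock: 3.3
tool_pos: [0.4579, 0.11, 0.0371]
orientation: [-0.0, 1.0, -0.028, 0.0]
ft_force: [0.1, 0.0, 1.2]
finger_gap: 0.0884
[0.45816379 0.11011434 0.03743152]
```

View pics/s2c.png

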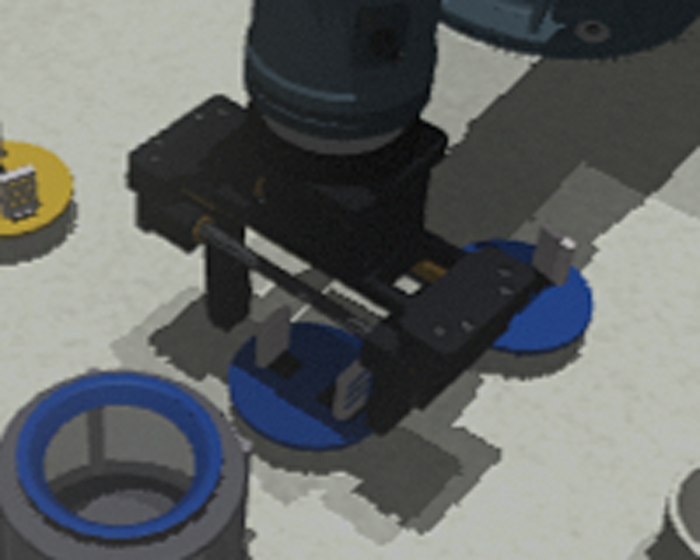

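View pics/w2.png

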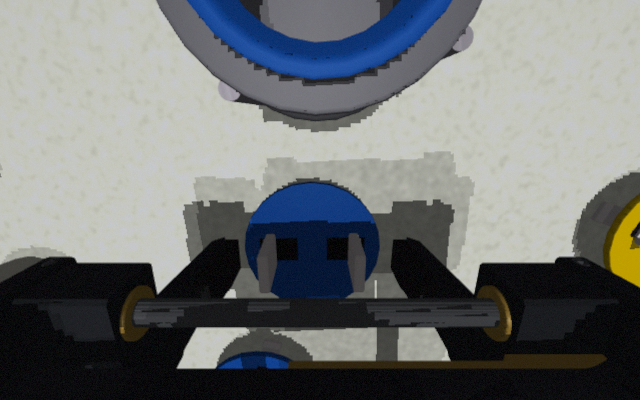

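```bash
python3 -m handwheel '{"hand":[88,70,40,20,20],"xyz":[[0,1.5,-2],[0,0,0],[0,0,0],[0,0,0],[0,0,0]],"rot":[[0,0,0],[0,0,0],[0,0,0],[0,0,0],[0,0,0]]}' 22
python3 -m handwheel '{"hand":[20,20,20,20,20],"xyz":[[0,0,0],[0,0,0],[0,0,0],[0,0,0],[0,0,0]],"rot":[[0,0,0],[0,0,0],[0,0,0],[0,0,0],[0,0,0]]}' 22
```

```text
clock: 3.9
tool_pos: [0.4575, 0.1116, 0.0348]
orientation: [0.0, 1.0, -0.028, 0.0]
ft_force: [-0.3, -0.9, -0.7]
finger_gap: 0.0584
clock: 4.4
tool_pos: [0.4577, 0.1116, 0.0351]
orientation: [0.0, 1.0, -0.028, 0.0]
ft_force: [-1.6, 0.9, 4.5]
finger_gap: 0.0324
```

```bash
python3 -m handwheel '{"hand":[20,20,20,20,20],"xyz":[[0,0,10],[0,0,20],[0,0,30],[0,0,30],[0,0,25]],"rot":[[0,0,0],[0,0,0],[0,0,0],[0,0,0],[0,0,0]]}' 22
python3 -m handwheel '{"hand":[20,20,20,20,20],"xyz":[[0,0,0],[0,0,0],[0,0,0],[0,0,0],[0,0,0]],"rot":[[0,0,0],[0,0,0],[0,0,0],[0,0,0],[0,0,0]]}' 22
python3 - <<'E'
from h import *
snap('wrist','w3');snap('scene','s3')
print(sensors.read_state()['tool_pos'])
c=dict(np.load('pics/s3.npz'));cv2.imwrite('pics/s3c.png',cv2.resize(c['img'][100:290,270:480,::-1],None,fx=3,fy=3,interpolation=cv2.INTER_CUBIC))
E
```

```text
clock: 4.9
tool_pos: [0.4576, 0.1116, 0.1517]
orientation: [-0.0, 1.0, -0.028, 0.001]
ft_force: [0.2, -0.1, -1.1]
finger_gap: 0.0321
clock: 5.4
tool_pos: [0.4567, 0.1116, 0.1486]
orientation: [0.0, 1.0, -0.028, -0.001]
ft_force: [0.5, -0.1, -1.9]
finger_gap: 0.0321
[0.45706191 0.11154082 0.1489749 ]
```

View pics/s3c.png

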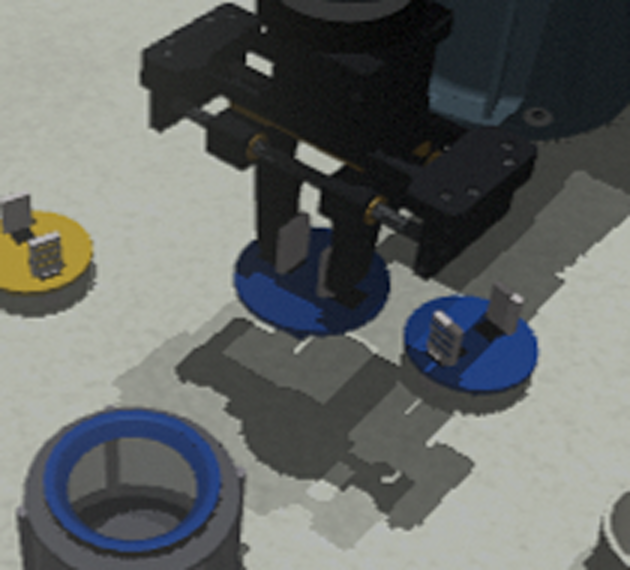

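View pics/w3.png

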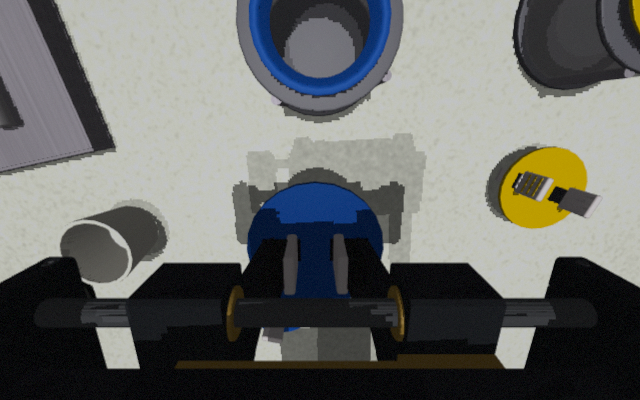

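The cap is held level, at about (316,235) in the wrist view. Next I'll measure its position relative to the TCP.

Run:
```python
from h import *
for n,m0 in (('s3',None),('w3',None)):
  c=dict(np.load(f'pics/{n}.npz'))
  hsv=cv2.cvtColor(c['img'],cv2.COLOR_RGB2HSV)
  m=cv2.inRange(hsv,(105,110,30),(125,255,255))
  m=cv2.morphologyEx(m,cv2.MORPH_OPEN,np.ones((3,3)))
  cs,_=cv2.findContours(m,cv2.RETR_EXTERNAL,cv2.CHAIN_APPROX_NONE)
  for k in cs:
    if cv2.contourArea(k)<300: continue
    b=cv2.boundingRect(k)
    for z in (0.09,0.141,0.144):
      P=np.array([onz(c,u,v,z)[:2] for u,v in k[:,0]],np.float32)
      a,r=cv2.minEnclosingCircle(P); e=cv2.fitEllipse(cv2.convexHull(P));print(n,b,z,np.round(a,4),round(2*r,4),np.round(e[0],4),np.round(e[1],4))
```

```text
s3 (285, 237, 59, 47) 0.09 [0.5904 0.0997] 0.0909 [0.5905 0.0999] [0.0894 0.0898]
s3 (285, 237, 59, 47) 0.141 [0.6205 0.1267] 0.0818 [0.6205 0.1268] [0.0805 0.0807]
s3 (285, 237, 59, 47) 0.144 [0.6223 0.1283] 0.0812 [0.6223 0.1284] [0.0801 0.0802]
s3 (405, 199, 44, 32) 0.09 [0.3949 0.1806] 0.0755 [0.3951 0.181 ] [0.0724 0.0746]
s3 (405, 199, 44, 32) 0.141 [0.4446 0.1994] 0.068 [0.4448 0.1998] [0.0655 0.0671]
s3 (405, 199, 44, 32) 0.144 [0.4476 0.2005] 0.0675 [0.4476 0.201 ] [0.0648 0.0667]
s3 (348, 176, 52, 36) 0.09 [0.4095 0.084 ] 0.0959 [0.4092 0.0834] [0.0894 0.0937]
s3 (348, 176, 52, 36) 0.141 [0.4578 0.1125] 0.0863 [0.4575 0.1121] [0.0803 0.084 ]
s3 (348, 176, 52, 36) 0.144 [0.4606 0.1142] 0.0857 [0.4604 0.1139] [0.0795 0.0842]
w3 (247, 182, 136, 117) 0.09 [0.4297 0.1111] 0.1111 [0.4308 0.1117] [0.108  0.1087]
w3 (247, 182, 136, 117) 0.141 [0.4559 0.1099] 0.0836 [0.4569 0.1102] [0.0807 0.0817]
w3 (247, 182, 136, 117) 0.144 [0.4574 0.1098] 0.0819 [0.4585 0.1102] [0.079  0.0801]
w3 (249, 0, 142, 96) 0.09 [0.5902 0.1   ] 0.0905 [0.5866 0.1004] [0.0821 0.0895]
w3 (249, 0, 142, 96) 0.141 [0.5764 0.1015] 0.068 [0.5749 0.1015] [0.064  0.0672]
w3 (249, 0, 142, 96) 0.144 [0.5756 0.1016] 0.0667 [0.5735 0.1019] [0.0615 0.0659]
```

```bash
python3 -m handwheel '{"hand":[20,20,20,20,20],"xyz":[[20,-2,0],[30,-3,0],[33,-3,0],[30,-2,0],[20,-1.5,0]],"rot":[[0,0,0],[0,0,0],[0,0,0],[0,0,0],[0,0,0]]}' 22
python3 -m handwheel '{"hand":[20,20,20,20,20],"xyz":[[0,0,0],[0,0,0],[0,0,0],[0,0,0],[0,0,0]],"rot":[[0,0,0],[0,0,0],[0,0,0],[0,0,0],[0,0,0]]}' 22
python3 - <<'E'
from h import *
snap('wrist','w4');snap('scene','s4')
print(sensors.read_state()['tool_pos'])
for n in ('s4','w4'):
  c=dict(np.load(f'pics/{n}.npz'))
  hsv=cv2.cvtColor(c['img'],cv2.COLOR_RGB2HSV)
  m=cv2.inRange(hsv,(105,110,30),(125,255,255))
  m=cv2.morphologyEx(m,cv2.MORPH_OPEN,np.ones((3,3)))
  cs,_=cv2.findContours(m,cv2.RETR_EXTERNAL,cv2.CHAIN_APPROX_NONE)
  for k in cs:
    if cv2.contourArea(k)<300: continue
    b=cv2.boundingRect(k)
    for z in (0.09,0.144):
      P=np.array([onz(c,u,v,z)[:2] for u,v in k[:,0]],np.float32)
      a,r=cv2.minEnclosingCircle(P);print(n,b,z,np.round(a,4),round(2*r,4))
c=dict(np.load('pics/s4.npz'));cv2.imwrite('pics/s4c.png',cv2.resize(c['img'][130:330,220:430,::-1],None,fx=3,fy=3,interpolation=cv2.INTER_CUBIC))
E
```

```text
clock: 6.0
tool_pos: [0.5923, 0.0997, 0.1493]
orientation: [0.0, 1.0, -0.028, 0.0]
ft_force: [-0.9, 0.1, -0.9]
finger_gap: 0.0323
clock: 6.5
tool_pos: [0.5899, 0.1003, 0.1499]
orientation: [-0.0, 1.0, -0.027, 0.0]
ft_force: [0.4, 1.1, -1.3]
finger_gap: 0.0319
[0.5902304  0.10018777 0.14998336]
s4 (285, 230, 58, 54) 0.09 [0.5795 0.0925] 0.1163
s4 (285, 230, 58, 54) 0.144 [0.6125 0.1218] 0.104
s4 (405, 199, 44, 31) 0.09 [0.3952 0.1809] 0.075
s4 (405, 199, 44, 31) 0.144 [0.4478 0.2008] 0.067
w4 (247, 159, 135, 140) 0.09 [0.5718 0.0989] 0.1278
w4 (247, 159, 135, 140) 0.144 [0.5969 0.0978] 0.0944
```

View pics/s4c.png

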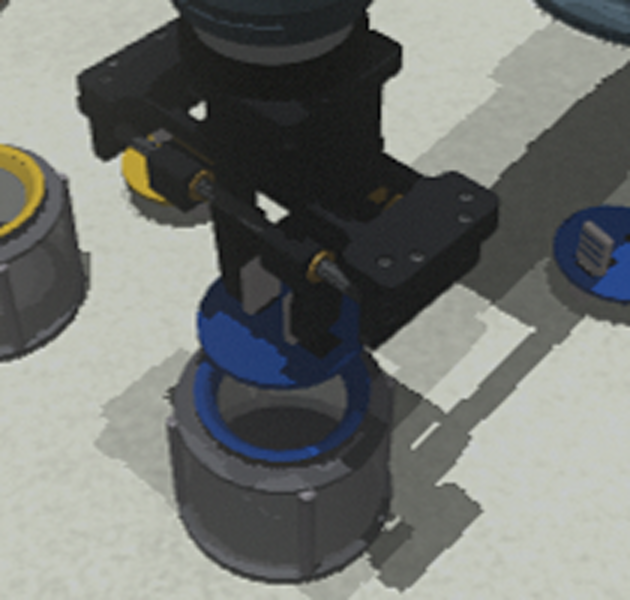

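View pics/w4.png

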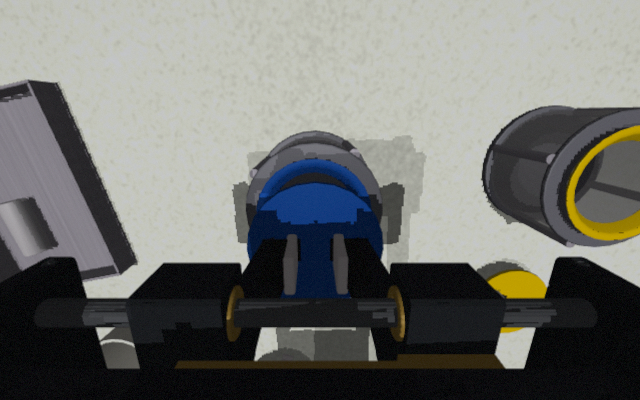

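The cap hangs level above the blue mouth, seen at (290,335) in the scene crop. Cap and mouth centres agree to 1–2 mm. The seat should come at TCP z ≈ 0.104, so I'll lower in stages and watch the force.

```bash
python3 -m handwheel '{"hand":[20,20,20,20,20],"xyz":[[0,0,-8],[0,0,-7],[0,0,-7],[0,0,-5],[0,0,-3]],"rot":[[0,0,0],[0,0,0],[0,0,0],[0,0,0],[0,0,0]]}' 22
python3 -m handwheel '{"hand":[20,20,20,20,20],"xyz":[[0,0,-3],[0,0,-3],[0,0,-3],[0,0,-2],[0,0,0]],"rot":[[0,0,0],[0,0,0],[0,0,0],[0,0,0],[0,0,0]]}' 22
```

```text
clock: 7.1
tool_pos: [0.5901, 0.1, 0.1186]
orientation: [-0.0, 1.0, -0.028, -0.001]
ft_force: [1.1, -0.1, -1.0]
finger_gap: 0.0321
clock: 7.6
tool_pos: [0.5903, 0.1001, 0.1084]
orientation: [-0.0, 1.0, -0.028, -0.0]
ft_force: [0.2, -0.1, -0.5]
finger_gap: 0.0322
```

```bash
python3 -m handwheel '{"hand":[20,20,20,20,20],"xyz":[[0,0,-1.5],[0,0,-1.5],[0,0,-1],[0,0,0],[0,0,0]],"rot":[[0,0,0],[0,0,0],[0,0,0],[0,0,0],[0,0,0]]}' 22
```

```text
clock: 8.1
tool_pos: [0.5905, 0.1001, 0.1048]
orientation: [0.0, 1.0, -0.028, 0.0]
ft_force: [-0.5, -1.3, -1.4]
finger_gap: 0.0321
```

```bash
python3 -m handwheel '{"hand":[20,20,20,20,20],"xyz":[[0,0,-0.7],[0,0,-0.7],[0,0,-0.6],[0,0,0],[0,0,0]],"rot":[[0,0,0],[0,0,0],[0,0,0],[0,0,0],[0,0,0]]}' 22
python3 - <<'E'
from h import *
snap('scene','s5');print(sensors.read_state())
c=dict(np.load('pics/s5.npz'));cv2.imwrite('pics/s5c.png',cv2.resize(c['img'][170:330,240:400,::-1],None,fx=3.7,fy=3.7,interpolation=cv2.INTER_CUBIC))
E
```

```text
clock: 8.6
tool_pos: [0.5908, 0.1001, 0.104]
orientation: [0.0, 1.0, -0.027, 0.0]
ft_force: [-4.2, 0.4, 9.2]
finger_gap: 0.0324
{'clock': 8.65, 'joints': array([-2.99088224e-02,  3.83017315e-01,  1.64615148e+00, -1.94882070e-04,
        1.11156328e+00,  1.59597446e+00]), 'qd': array([-5.23128967e-05,  2.90868553e-04,  1.30656944e-03,  4.47212457e-04,
        7.92196105e-04,  6.00843222e-04]), 'effort': array([ -0.54207662, -44.98266578, -28.75063777,   0.1514694 ,
        -1.21003523,  -0.05411174]), 'tool_pos': array([0.59084817, 0.10012143, 0.10403985]), 'orientation': array([ 8.83815584e-05,  9.99621794e-01, -2.74968548e-02,  4.30085765e-04]), 'ft_force': array([-2.68429472,  0.08938742,  8.14922534]), 'torque': array([-0.1754286 ,  0.6018392 , -0.04767082]), 'finger_gap': 0.03223466630013568}
```

View pics/s5c.png

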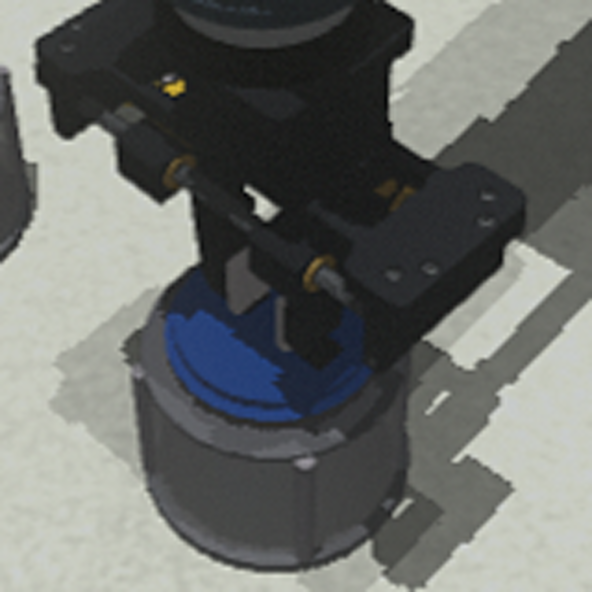

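Contact came at the expected height: 8–9 N at TCP z 0.104, with the disc flat on the collar. Next I'll release.

```bash
python3 -m handwheel '{"hand":[45,55,65,75,88],"xyz":[[0,0,0],[0,0,0],[0,0,0],[0,0,0],[0,0,0]],"rot":[[0,0,0],[0,0,0],[0,0,0],[0,0,0],[0,0,0]]}' 22
python3 -m handwheel '{"hand":[88,88,88,88,88],"xyz":[[0,0,0],[0,0,0],[0,0,0],[0,0,0],[0,0,0]],"rot":[[0,0,0],[0,0,0],[0,0,0],[0,0,0],[0,0,0]]}' 22
```

```text
clock: 9.15
tool_pos: [0.5901, 0.0999, 0.1021]
orientation: [0.0, 1.0, -0.028, -0.001]
ft_force: [0.3, 0.3, -0.4]
finger_gap: 0.0703
clock: 9.65
tool_pos: [0.5905, 0.1001, 0.1027]
orientation: [0.0, 1.0, -0.028, -0.0]
ft_force: [-0.8, 0.5, -0.3]
finger_gap: 0.0882
```

Free of the cap. Now I'll rise straight up, back away and check.

```bash
python3 -m handwheel '{"hand":[88,88,88,88,88],"xyz":[[0,0,10],[0,0,20],[0,0,30],[0,0,40],[0,0,40]],"rot":[[0,0,0],[0,0,0],[0,0,0],[0,0,0],[0,0,0]]}'
python3 -m handwheel '{"hand":[88,88,88,88,88],"xyz":[[-30,0,0],[-40,0,0],[-30,0,0],[-20,0,0],[0,0,0]],"rot":[[0,0,0],[0,0,0],[0,0,0],[0,0,0],[0,0,0]]}'
python3 - <<'E'
from h import *
snap('scene','s6');snap('wrist','w6');snap('top','t6')
c=dict(np.load('pics/s6.npz'));cv2.imwrite('pics/s6c.png',cv2.resize(c['img'][190:330,240:400,::-1],None,fx=4,fy=4,interpolation=cv2.INTER_CUBIC))
c=dict(np.load('pics/w6.npz'))
hsv=cv2.cvtColor(c['img'],cv2.COLOR_RGB2HSV)
m=cv2.inRange(hsv,(105,110,30),(125,255,255))
for k in cv2.findContours(m,cv2.RETR_EXTERNAL,cv2.CHAIN_APPROX_NONE)[0]:
    if cv2.contourArea(k)<800: continue
    b=cv2.boundingRect(k)
    P=np.array([onz(c,u,v,0.095)[:2] for u,v in k[:,0]],np.float32)
    a,r=cv2.minEnclosingCircle(P);print(b,np.round(a,4),round(2*r,4))
E
```

```text
clock: 10.15
tool_pos: [0.5902, 0.1001, 0.2446]
orientation: [-0.0, 1.0, -0.028, -0.0]
ft_force: [0.3, 0.2, 0.8]
finger_gap: 0.088
clock: 10.65
tool_pos: [0.4689, 0.1004, 0.2436]
orientation: [-0.0, 1.0, -0.027, 0.0]
ft_force: [0.3, -0.2, -0.3]
finger_gap: 0.0885
(253, 243, 56, 50) [0.3735 0.1449] 0.0685
(262, 15, 92, 102) [0.5896 0.0999] 0.0893
```

View pics/s6c.png

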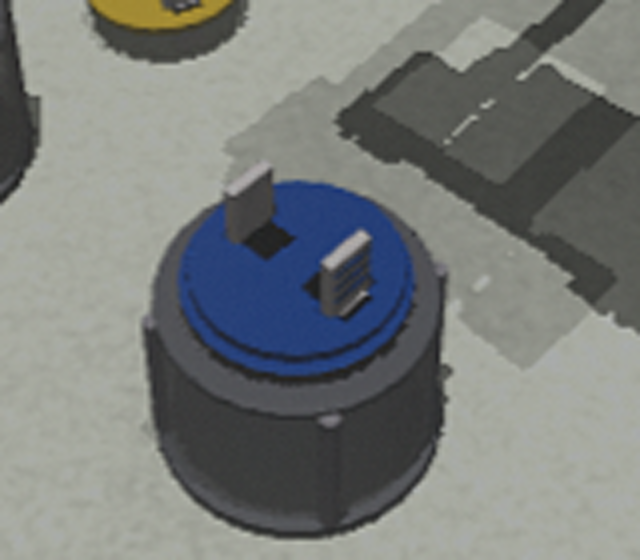

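View pics/w6.png

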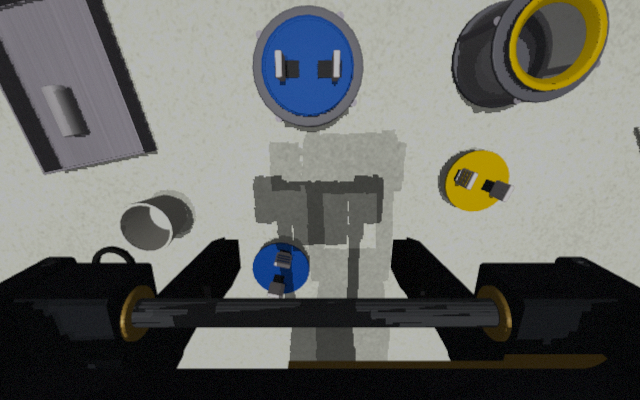

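The cap sits concentric on the collar with its lugs spread again. One depth check for height and tilt, then I'll hand in.

Run:
```python
from h import *
for n,lo in (('w6',None),('s6',None)):
    c=dict(np.load(f'pics/{n}.npz')); hsv=cv2.cvtColor(c['img'],cv2.COLOR_RGB2HSV)
    m=cv2.inRange(hsv,(105,110,30),(125,255,255)); Q=[]
    V=c['view'];K=c['camera_matrix']
    for v,u in zip(*np.nonzero(m)):
        d=c['depth'][v,u]
        if d<=0: continue
        o,r=ray(c,u,v); p=o+r*d
        if np.hypot(p[0]-.5905,p[1]-.1)<.036: Q.append(p)
    Q=np.array(Q); A=np.c_[Q[:,:2]-[.5905,.1],np.ones(len(Q))]
    for _ in range(3):
        f=np.linalg.lstsq(A,Q[:,2],rcond=None)[0]; k=abs(A@f-Q[:,2])<.004; A=A[k];Q=Q[k]
    print(n,len(Q),'z',f[2].round(4),'tilt deg',np.degrees(f[:2]).round(2))
c=dict(np.load('pics/w6.npz'));P=[]
g=c['img'].min(2); d=np.zeros(g.shape,np.uint8); cv2.circle(d,(308,65),40,1,-1)
N,l,s,ce=cv2.connectedComponentsWithStats(((g>140)*d).astype(np.uint8))
for i in range(1,N):
    if s[i,4]>20: print(s[i],onz(c,s[i,0],ce[i][1],.121).round(4),onz(c,s[i,0]+s[i,2],ce[i][1],.121).round(4))
print(sensors.read_state()['ft_force'])
```

```text
w6 3878 z 0.0956 tilt deg [0.   0.02]
s6 1019 z 0.0955 tilt deg [ 0.   -0.05]
[275  50   7  27 149] [0.5913 0.1272 0.121 ] [0.5909 0.1211 0.121 ]
[334  50   6  27 147] [0.5888 0.0758 0.121 ] [0.5886 0.0706 0.121 ]
[0.12982015 0.07977886 0.10120079]
```

Disc top is at 0.0955 m with about 0° tilt, and the lugs span about 56.6 mm over their outer faces, so the tabs are fully free.

```bash
python3 -c "
from plant import order; print(order.close_job())"
```

```text
the job is handed in; nothing more can be done
None
```

The blue-collared canister is closed and the job is handed in. I used the blue cap farther from the base: pinched its tabs at 22 N, carried it over, lowered it until it touched the collar (about 9 N at the expected height), let go and backed away.

- **Seating:** two cameras put the disc top at 0.0955 m (0.095 expected), with tilt under 0.1°.
- **Position:** the disc centre is within about 1 mm of the mouth centre.
- **Tabs:** the lugs measure about 56.6 mm over their outer faces (56 mm when free), so the tabs have sprung out. The hooks under the rim could not be seen directly.
- **Other objects:** the yellow cap and the other blue cap were not touched. The robot is clear of everything, and the last move ended at about 10.7 s.

No check failed. Position estimates from the different cameras differed by 1–2 mm, within the stated calibration.

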